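Change over the cobbler's power box from grinding to stitching

ROBOT

A 6-joint arm with a two-finger parallel gripper is mounted at the origin on the work surface. World frame = base frame: x ahead of the robot, y to its left, z up, the work surface at z = 0. Lengths are in mm, angles in rad, forces in N, time in s.
With the tool pointing down it reaches from about 300 to 775 mm from the base axis. Payload 14.6 kg.
Tool frame: the origin (TCP) lies on the front face of the gripper's body, between the roots of the fingers; the fingertips stand 97 mm ahead of it and the grasp point (between the pads) lies 78 mm ahead of it; z points along the fingers, y is the line along which they close (so a half turn about z gives the same grasp; the last joint's range is limited). The gripper opens to 94 mm and grips with 3 to 60 N. Pads are 16 mm wide; open, the fingers measure 119 mm over their backs; the gripper's body (75 mm by 177 mm) begins 78 mm behind the grasp point.
Start: joints at [-1.2, 0.3, 1.521, -0, 1.321, -0.067], TCP at [233.164, -498.121, 302.646] pointing down, gripper open.
Joint ranges: [-3.03, 3.03], [-0.79, 2.21], [0.23, 2.52], [-1.04, 4.18], [0, 3.07], [-2.55, 2.55]. Speed limits (rad/s): [2.22, 2.22, 2.57, 3.14, 3.14, 3.14].

INTERFACE

Orientations are given as [roll, pitch, yaw] about the fixed x, y, z axes, in that order (R = Rz(yaw) Ry(pitch) Rx(roll)).
In Python, from cell import * gives the robot as it stands.
- The arm moves only by the tool carry_out, never from a script. Its arguments are lists of equal length, an entry for each row: "slide": the shift along the world's x, y, z scaled (see below), a list of three; "dr": the turn, a rotation vector about the world's x, y, z scaled (see below), a list of three; "gripper": the opening in per cent of the stroke, from 0 (shut) to 100 (fully open). A call has 1 to 10 rows; each row is the pose to reach, as a shift and turn from the pose commanded when the call began, turning the shorter way round; what a row does not reach only later rows make up. The controller multiplies each number of a shift by 0.25 m and each number of a turn by 360 degrees. A row lasts 1/12 s, in which the tool goes at most 41.7 mm and 7.16 degrees, less where a joint would pass 70% of its speed; a pose out of reach is approached as far as the arm can. A call with a number of a shift or a turn outside -1 to 1 is refused whole. A call with a gripper value outside its range is refused whole. The fingers move at their own pace and stop on an object; "newtons" is the grip in N (left out, the last holds). Time passes only in rows, so rows that repeat a pose let the fingers close. It gives the time, the measured TCP pose, the force, the opening and the grip force at its end, in the units of the state.
- read_state(): the state, without advancing time (a new reading comes with each control period).
- camera(name): name is "scene" or "top" or "wrist"; returns the picture (400x640x3 uint8, red, green, blue); there is no depth.
- camera_model(name): a dict with "vfov" (degrees; the focal length in pixels is half the picture's height over the tangent of half this angle, whatever the lens; pixels are square), "cx", "cy" (the principal point, pixels), "R" (3x3) and "t" (3): a world point X has camera coordinates R X + t. Camera axes: x right, y down, z forward; pixel columns grow to the right and rows downward; lengths in mm; the calibration is good to about 2 mm. A picture is of the moment at which its call begins: read the wrist's pose just before it. camera_model takes no time and is no camera call; for the wrist camera it gives the pose at the moment of the call.
- sign_off(): hands the job in; it is judged then, once.
The state is a dict: "clock": time; "joints": joint angles; "qd": joint speeds; "effort": joint torques, N m; "eef_pos": TCP position; "eef_rot": TCP orientation; "wrist_force": force on the tool from outside, world axes, zero at the start; "moment": the same for the moment, N m; "finger_gap": finger opening in mm; "finger_force": force on a finger pad.
Only numpy, scipy, OpenCV 4.12 (cv2) and the standard library are available. Lean on these libraries where they do the work, as an engineer would, in place of code of your own. Each camera call takes 0.05 s, during which the arm holds its last target. There are 200 camera calls.

TASK

On the shoe-repair stall's power box, first switch the grinder off by throwing the toggle with the big ball cap fully over towards the robot's side; then switch the stitching machine on by throwing the toggle with the crossbar (T-shaped) cap fully over to the side away from the robot. Leave the two toggles with small ball caps just as they are.

Things in the scene. Friction and masses are not known exactly. Their poses are not given: they have to be found in the camera images.
- power_box: Fixed grey box, 150 mm deep (x) x 270 mm along the row (y) x 85 mm high, origin under its centre. Four toggles on top in one row along its y, 52 mm apart, in any order. Hinges 97 mm above the table, rubber boots round the stems up to 99 mm. Each toggle swings 0.5 rad either side of upright to hard stops, takes about 1.2 N at the cap and stays where it is left.
- grinder_cap (a point): Cap of the grinder's toggle: the big black ball, 30 mm diameter, on an 8 mm steel stem; it starts leaning away from the robot (on). Site at the centre of the cap, 60 mm from the hinge. 150 mm above the table when leaning fully either way, 157 mm upright; from one end to the other it travels 57.5 mm straight across the row. The point's own y axis is level, along the row, within 0.4 rad of world +y.
- grinder (a joint): The grinder's toggle (big ball cap). Hinge angle in rad: 0 = leaning fully towards the robot's side of the box (off), 1.0 = leaning fully away from the robot (on); 0.5 = upright. Starts at about 1.
- stitcher_cap (a point): Cap of the stitching machine's toggle: a black crossbar, a 13 mm diameter rod 36 mm long lying along the row, making a T with its 8 mm steel stem; it starts leaning towards the robot (off). Site at the centre of the cap, 60 mm from the hinge. Its own y axis runs along the crossbar and the row; it is hinged just as the others.
- stitcher (a joint): The stitching machine's toggle (crossbar cap). Hinge angle in rad: 0 = leaning fully towards the robot's side of the box (off), 1.0 = leaning fully away from the robot (on); 0.5 = upright. Starts at about 0.
- spare_a_cap (a point): Cap of a neighbouring toggle to be left alone: small black ball, 16 mm diameter, on an 8 mm steel stem, leaning away from the robot (on). Site at the centre of the cap, 60 mm from the hinge.
- spare_b_cap (a point): Cap of the other neighbouring toggle to be left alone: small black ball, 16 mm diameter, on an 8 mm steel stem, leaning towards the robot (off). Site at the centre of the cap, 60 mm from the hinge.

How it is judged:
By the outcome, as a careful person would: the job done as asked, in the order asked, and still so for the second after the job is handed in, with the robot touching nothing.
It also fails if it takes over 37 s, if anything falls off the work surface, if the arm or the gripper's body presses on something with over 40 N, if the wrist force passes 120 N, or if a joint passes its speed limit or range.

## Working session

There is one attempt and no reset: what is moved stays moved. The work goes in short steps, Python scripts to look and compute and a tool call to move; the robot and the scene stay as the last step left them, time stands still between calls to the robot, and variables do not carry over. Pictures are saved under pics/ and viewed, at most 10 in all, crops included, and the job is handed in when it is done.

Besides the shell and the picture viewer there is one more tool, called after "Emit:" as name(argument=value, ...) on one line, values as JSON. carry_out: Moves the arm, as the interface text tells. Its arguments: {"type":"object","properties":{"slide":{"type":"array","items":{"type":"array","items":{"type":"number","minimum":-1,"maximum":1}}},"dr":{"type":"array","items":{"type":"array","items":{"type":"number","minimum":-1,"maximum":1}}},"gripper":{"type":"array","items":{"type":"number"}},"newtons":{"type":"number"}},"required":["slide","dr","gripper"]}

```bash
mkdir -p pics; python3 - <<'E'
from cell import *
import cv2
for n in ("scene","top"):
    cv2.imwrite(f"pics/{n}0.png",cv2.cvtColor(camera(n),cv2.COLOR_RGB2BGR))
    m=camera_model(n);print(n,m)
s=read_state();print(s)
E
```

```text
scene {'vfov': 57.029594711403384, 'cx': 318.94333011115623, 'cy': 194.61800063067952, 'R': array([[-0.05073124,  0.99870989,  0.00221474],
       [ 0.69041976,  0.03667326, -0.72247881],
       [-0.72162795, -0.03512315, -0.69138952]]), 't': array([ -24.39754059, -271.62014701, 1116.1254906 ])}
top {'vfov': 52.11853333159263, 'cx': 319.18096202451056, 'cy': 201.58047720706617, 'R': array([[-0.0136559 , -0.99945638, -0.03000763],
       [-0.98992405,  0.01774352, -0.14048325],
       [ 0.14093932,  0.02778685, -0.98962821]]), 't': array([ 64.00658891, 553.26325106, 679.50265296])}
{'clock': 0.1, 'joints': array([-1.19961562e+00,  3.00408627e-01,  1.52152951e+00,  1.39140173e-05,
        1.32071884e+00, -6.65923017e-02]), 'qd': array([-0.00054939, -0.00144777, -0.00162792, -0.00041276,  0.00109584,
        0.00188514]), 'effort': array([-3.92265538e-04, -5.32644904e+01, -3.53285122e+01,  7.08403392e-02,
        2.34514161e-02, -6.59859325e-05]), 'eef_pos': array([ 233.1095616 , -497.99955708,  302.14236626]), 'eef_rot': array([-3.14053160e+00, -8.42704051e-05,  4.37769514e-01]), 'wrist_force': array([-0.6395143 ,  0.62878872,  0.52359881]), 'moment': array([ 0.0025018 , -0.01365786,  0.01039424]), 'finger_force': 0.0, 'finger_gap': 93.81623859254665}
```

View pics/scene0.png

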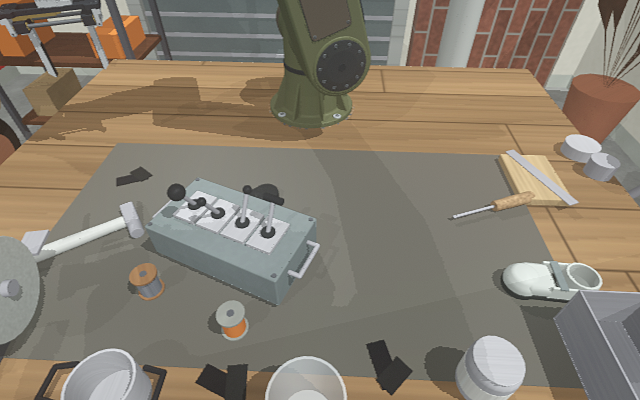

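View pics/top0.png

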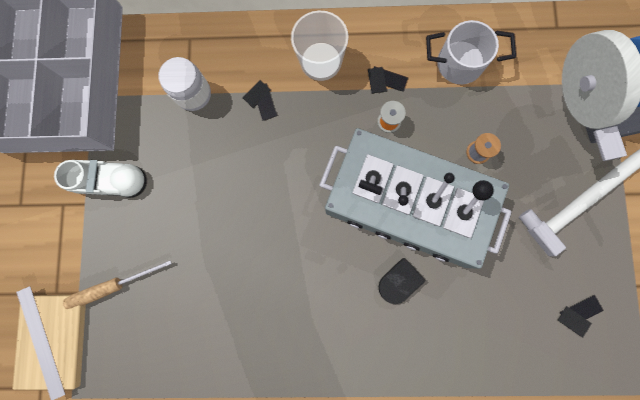

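The top view shows the box turned roughly 17° clockwise. From left (+y) to right, the caps are the crossbar (371,187), a small ball leaning to the robot (403,200), a small ball leaning away (449,178) and the big ball leaning away (483,190). The scene view agrees: the big ball is at (176,192) and the crossbar near (268,232). Next I measure them with dark masks.

```bash
cat > h.py <<'E'
import numpy as np, cv2
from cell import *
def ray(n,u,v,m=None):
    m=m or camera_model(n); f=200/np.tan(np.radians(m["vfov"]/2))
    R,t=np.array(m["R"]),np.array(m["t"]); d=R.T@np.array([(u-m["cx"])/f,(v-m["cy"])/f,1]); return -R.T@t,d/np.linalg.norm(d)
def plane(n,u,v,z):
    o,d=ray(n,u,v); return o+d*(z-o[2])/d[2]
def tri(a,b):
    (o,d),(p,e)=ray("top",*a),ray("scene",*b)
    s=np.linalg.lstsq(np.c_[d,-e],p-o,rcond=None)[0]; A=o+s[0]*d;B=p+s[1]*e
    return (A+B)/2,np.linalg.norm(A-B)
def blobs(img,x0,y0,x1,y1,thr=45):
    g=img[y0:y1,x0:x1].max(2); k=(g<thr).astype(np.uint8)
    n,_,st,c=cv2.connectedComponentsWithStats(k)
    return [(np.round(c[i]+[x0,y0],1),st[i]) for i in range(1,n) if st[i][4]>12]
E
python3 - <<'E'
from h import *
for n,b in (("top",(345,150,500,235)),("scene",(160,175,300,245))):
    im=cv2.cvtColor(cv2.imread(f"pics/{n}0.png"),cv2.COLOR_BGR2RGB)
    for c,s in blobs(im,*b): print(n,c,s[2:],plane(n,*c,150).round(1))
    cr=cv2.imread(f"pics/{n}0.png")[b[1]:b[3],b[0]:b[2]]
    cv2.imwrite(f"pics/{n}c.png",cv2.resize(cr,None,fx=5,fy=5,interpolation=cv2.INTER_CUBIC))
E
```

```text
top [448.6 178.3] [10  9 52] [ 570.  -140.6  150. ]
top [372.7 183.1] [14  7 31] [564.9 -28.  150. ]
top [482.2 190.7] [ 20  19 236] [ 550.4 -188.6  150. ]
top [369.3 188.9] [22 11 65] [556.3 -22.7 150. ]
top [403.  200.2] [ 9  9 53] [538.4 -71.9 150. ]
```

View pics/topc.png

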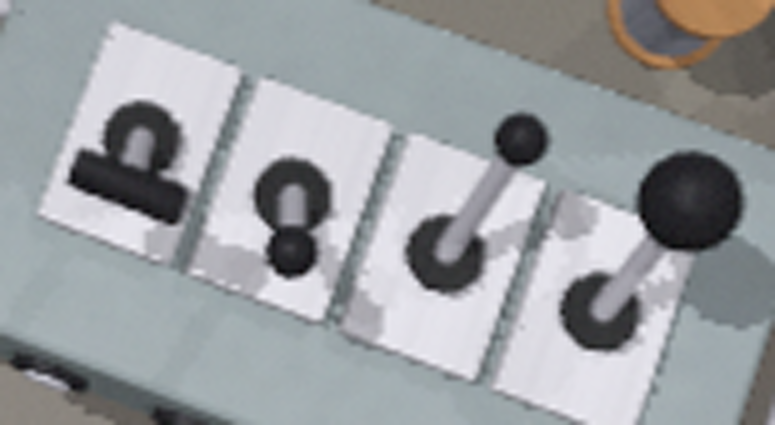

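View pics/scenec.png

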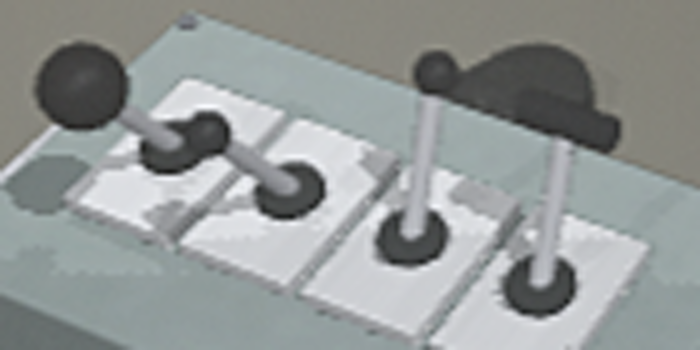

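The crops show every cap clearly: the crossbar at top (370.7,187.3) and scene (274.1,198.9), and the big ball at top (482.9,189.9) and scene (176.3,192.1). I triangulate these now.

```bash
python3 - <<'E'
from h import *
P={"T":((370.6,187.2),(274.0,198.8)),"b":((403.1,200.0),(247.2,189.2)),"a":((449,177.6),(201.4,201.4)),"big":((482.7,189.9),(176.2,192))}
H={"T":(142,137),"b":(292,193),"a":(445,253),"big":(599,312)}
h={k:plane("top",u/5+344.6,v/5+149.6,98) for k,(u,v) in H.items()}
r=h["T"]-h["big"]; print("row",np.linalg.norm(r),"yaw",np.arctan2(-r[0],r[1]))
ex=np.array([r[1],-r[0],0])/np.linalg.norm(r); ey=r/np.linalg.norm(r)
for k in P:
    X,e=tri(*P[k]); Z=plane("top",*P[k][0],150)
    print(k,X.round(1),round(e,1),"plane",Z.round(1),"hinge",h[k].round(1),"lean",((Z-h[k])@ex).round(1),((Z-h[k])@ey).round(1))
print(ex,ey)
E
```

```text
row 155.17109921911836 yaw -0.3945597042540403
T [559.1 -23.6 147.6] 2.7 plane [558.8 -24.7 150. ] hinge [584.7 -34.3  98. ] lean -27.6 -1.1
b [538.8 -71.7 148.2] 1.4 plane [538.7 -72.  150. ] hinge [565.3 -81.9  98. ] lean -28.4 -1.1
a [ 571.4 -141.4  147.6] 1.1 plane [ 571.1 -141.2  150. ] hinge [ 544.9 -129.9   98. ] lean 28.5 -0.4
big [ 551.9 -189.8  148. ] 0.7 plane [ 551.6 -189.4  150. ] hinge [ 525.  -177.6   98. ] lean 29.1 -0.7
[ 0.9231659  -0.38440176  0.        ] [0.38440176 0.9231659  0.        ]
```

Emit:
carry_out(slide=[[0.8,0.6,0],[0.8,0.6,0],[0.8,0.6,0],[0.8,0.6,0],[0.8,0.6,0],[0.8,0.6,0],[0.8,0.6,0],[0.8,0.6,0],[0.8,0.6,0],[0.8,0.6,0]], dr=[[0,0,-0.132],[0,0,-0.132],[0,0,-0.132],[0,0,-0.132],[0,0,-0.132],[0,0,-0.132],[0,0,-0.132],[0,0,-0.132],[0,0,-0.132],[0,0,-0.132]], gripper=[0,0,0,0,0,0,0,0,0,0], newtons=30)

```text
clock: 0.93
eef_pos: [432.8, -348.4, 302.4]
eef_rot: [-3.142, 0.001, -0.389]
wrist_force: [-0.2, 0.2, -0.7]
finger_gap: 30.7
finger_force: 0.0
```

Emit:
carry_out(slide=[[0.623,0.574,0],[0.623,0.574,0],[0.623,0.574,0],[0.623,0.574,0],[0.623,0.574,0],[0.623,0.574,0],[0.623,0.574,0],[0.623,0.574,-0.1],[0.623,0.574,-0.1],[0.623,0.574,-0.1]], dr=[[0,0,0],[0,0,0],[0,0,0],[0,0,0],[0,0,0],[0,0,0],[0,0,0],[0,0,0],[0,0,0],[0,0,0]], gripper=[0,0,0,0,0,0,0,0,0,0])

```text
clock: 1.77
eef_pos: [587.7, -206.1, 277.0]
eef_rot: [3.141, 0.002, -0.393]
wrist_force: [0.1, 0.1, 1.0]
finger_gap: 0.3
finger_force: 0.0
```

```bash
python3 - <<'E'
from h import *
print({k:np.round(v,2) for k,v in read_state().items() if k in("clock","eef_pos","finger_gap","wrist_force")})
cv2.imwrite("pics/scene1.png",cv2.resize(cv2.cvtColor(camera("scene"),cv2.COLOR_RGB2BGR)[80:320,60:380],None,fx=2.4,fy=2.4))
E
```

```text
{'clock': np.float64(1.77), 'eef_pos': array([ 587.69, -206.09,  277.04]), 'wrist_force': array([0.06, 0.13, 1.01]), 'finger_gap': np.float64(0.26)}
```

View pics/scene1.png

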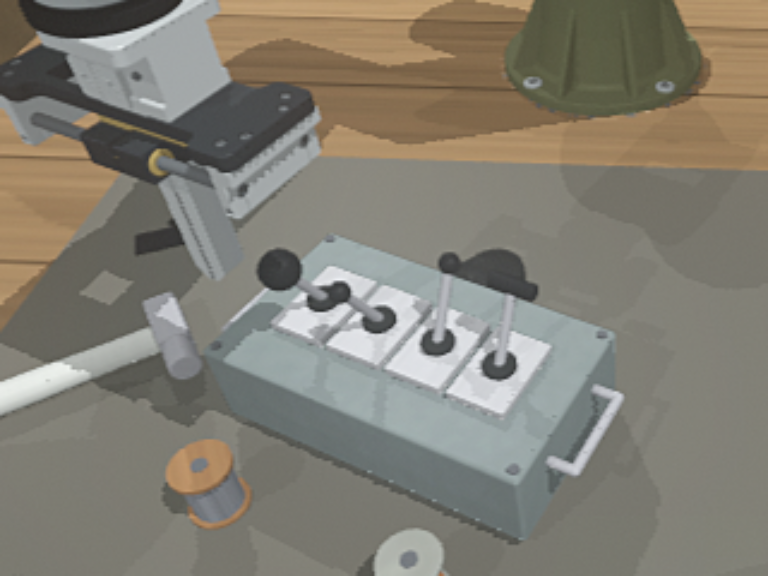

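The closed fingertips are left of and beyond the big ball, at crop (215,275) against the ball at (280,270), and clear of the other toggles. I lower them and pull towards the robot.

Emit:
carry_out(slide=[[0,0,-0.155],[0,0,-0.155],[0,0,-0.155],[-0.055,0.023,-0.155],[-0.11,0.046,-0.155],[-0.165,0.069,-0.155],[-0.22,0.092,-0.155],[-0.258,0.108,-0.155],[-0.258,0.108,-0.155]], dr=[[0,0,0],[0,0,0],[0,0,0],[0,0,0],[0,0,0],[0,0,0],[0,0,0],[0,0,0],[0,0,0]], gripper=[0,0,0,0,0,0,0,0,0])

```text
clock: 2.57
eef_pos: [524.0, -177.7, 241.8]
eef_rot: [-3.142, -0.003, -0.392]
wrist_force: [-0.2, 0.7, 0.1]
finger_gap: 0.3
finger_force: 0.0
```

Emit:
carry_out(slide=[[-0.011,0.0045,-0.012],[-0.018,0.0075,-0.012],[-0.018,0.0075,-0.012]], dr=[[0,0,0],[0,0,0],[0,0,0]], gripper=[0,0,0])

```text
clock: 2.82
eef_pos: [522.0, -176.8, 238.0]
eef_rot: [-3.142, -0.009, -0.392]
wrist_force: [14.2, -5.5, 1.0]
finger_gap: 0.6
finger_force: 7.7
```

```bash
python3 - <<'E'
from h import *
print({k:np.round(v,2) for k,v in read_state().items() if k in("clock","eef_pos","finger_gap","wrist_force")})
cv2.imwrite("pics/scene2.png",cv2.resize(cv2.cvtColor(camera("scene"),cv2.COLOR_RGB2BGR)[130:310,130:370],None,fx=3,fy=3))
E
```

```text
{'clock': np.float64(2.82), 'eef_pos': array([ 522.02, -176.84,  238.02]), 'wrist_force': array([14.23, -5.52,  0.98]), 'finger_gap': np.float64(0.62)}
```

View pics/scene2.png

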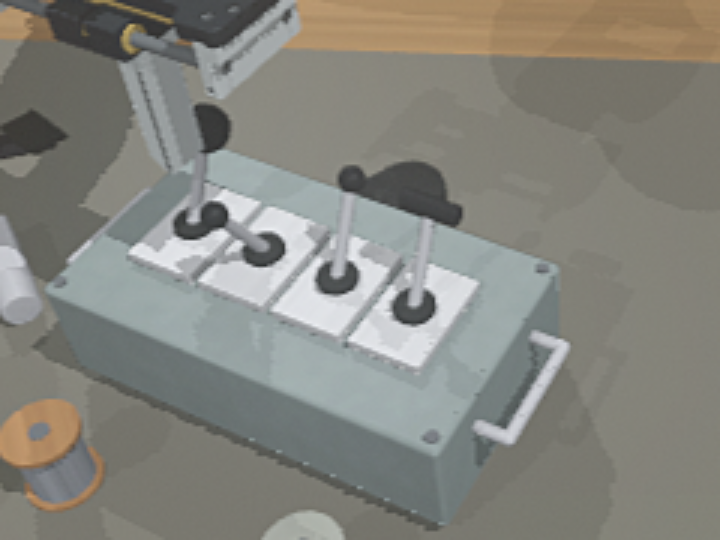

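The stop is felt at 15 N, within 2 mm of the predicted end, and the big ball's stem now lies parallel to the two toggles leaning to the robot. I back off, lift and move across to the crossbar.

Emit:
carry_out(slide=[[0.044,-0.018,0],[0.044,-0.018,0.1],[0.044,-0.018,0.2],[0.044,-0.018,0.2],[0.045,0.65,0.2],[0.045,0.65,0.2],[0.045,0.65,0.2],[0.045,0.65,0.2],[0.045,0.65,0.2],[0.045,0.65,0.2]], dr=[[0,0,0],[0,0,0],[0,0,0],[0,0,0],[0,0,0],[0,0,0],[0,0,0],[0,0,0],[0,0,0],[0,0,0]], gripper=[0,0,0,0,0,0,0,0,0,0])

```text
clock: 3.7
eef_pos: [531.5, -11.7, 286.2]
eef_rot: [-3.142, -0.0, -0.388]
wrist_force: [-0.4, -0.7, 0.1]
finger_gap: 0.6
finger_force: 0.0
```

```bash
python3 - <<'E'
from h import *
print({k:np.round(v,2) for k,v in read_state().items() if k in("clock","eef_pos","finger_gap","wrist_force")})
a=camera("scene");cv2.imwrite("pics/scene3.png",cv2.resize(cv2.cvtColor(a,cv2.COLOR_RGB2BGR)[130:310,130:370],None,fx=3,fy=3))
for c,s in blobs(a,160,150,320,245,60): print(c,s[:4],plane("scene",*c,150).round(1))
E
```

```text
{'clock': np.float64(3.7), 'eef_pos': array([531.49, -11.69, 286.18]), 'wrist_force': array([-0.41, -0.69,  0.06]), 'finger_gap': np.float64(0.55)}
[198.7 173.2] [30 15 16 16] [ 504.  -164.4  150. ]
[202.  202.7] [36 48 10 11] [ 576.8 -137.8  150. ]
[274.4 201.5] [103  49  21   6] [567.8 -20.2 150. ]
```

View pics/scene3.png

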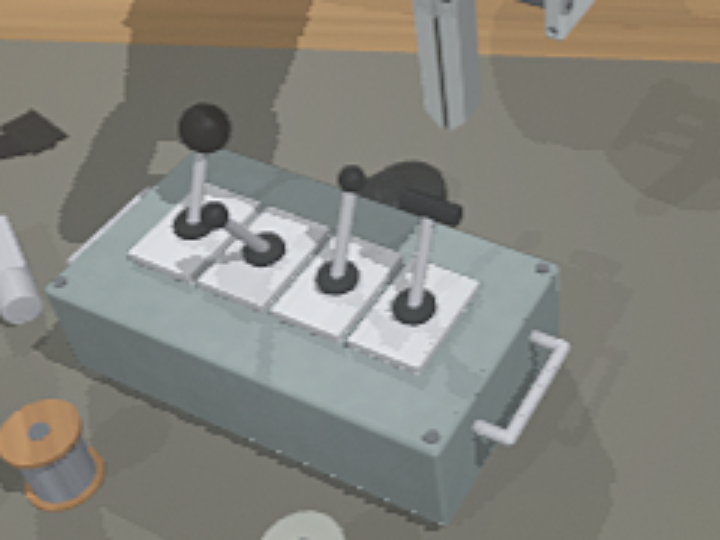

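The big ball is at scene (198.7,173.2). After correcting the scene view's plane bias against the small ball, that is x≈498.5, the predicted off position. The small balls haven't moved. Next I lower behind the crossbar and push it away.

Emit:
carry_out(slide=[[0,0,-0.184],[0,0,-0.184],[0,0,-0.184],[0.05,-0.021,-0.184],[0.1,-0.042,-0.184],[0.15,-0.063,-0.184],[0.2,-0.084,-0.184],[0.24,-0.1,-0.184],[0.24,-0.1,-0.184]], dr=[[0,0,0],[0,0,0],[0,0,0],[0,0,0],[0,0,0],[0,0,0],[0,0,0],[0,0,0],[0,0,0]], gripper=[0,0,0,0,0,0,0,0,0])

```text
clock: 4.5
eef_pos: [592.5, -39.8, 241.3]
eef_rot: [-3.141, -0.001, -0.393]
wrist_force: [0.3, 0.5, -0.2]
finger_gap: 0.4
finger_force: 0.0
```

Emit:
carry_out(slide=[[0.011,-0.0045,0],[0.022,-0.009,0],[0.022,-0.009,0]], dr=[[0,0,0],[0,0,0],[0,0,0]], gripper=[0,0,0])

```text
clock: 4.75
eef_pos: [596.7, -40.8, 240.5]
eef_rot: [-3.142, -0.0, -0.392]
wrist_force: [-0.6, 0.3, 0.8]
finger_gap: 0.4
finger_force: 0.4
```

Emit:
carry_out(slide=[[0.011,-0.0045,0],[0.018,-0.0075,0],[0.018,-0.0075,0]], dr=[[0,0,0],[0,0,0],[0,0,0]], gripper=[0,0,0])

```text
clock: 5.0
eef_pos: [599.3, -41.5, 240.1]
eef_rot: [3.141, 0.008, -0.391]
wrist_force: [-23.6, 6.6, 12.7]
finger_gap: -0.0
finger_force: 12.1
```

The hard stop is felt at about 25 N. I retreat, lift well clear and check.

Emit:
carry_out(slide=[[-0.07,0.029,0],[-0.07,0.029,0],[-0.07,0.029,0.3],[-0.07,0.029,0.3],[-0.07,0.029,0.3],[-0.3,0.6,0.3],[-0.3,0.6,0.3],[-0.3,0.6,0.3],[-0.3,0.6,0.3],[-0.3,0.6,0.3]], dr=[[0,0,0],[0,0,0],[0,0,0],[0,0,0],[0,0,0],[0,0,0],[0,0,0],[0,0,0],[0,0,0],[0,0,0]], gripper=[0,0,0,0,0,0,0,0,0,0])

```text
clock: 5.83
eef_pos: [524.7, 111.6, 315.5]
eef_rot: [-3.14, -0.001, -0.388]
wrist_force: [0.7, -1.1, -0.0]
finger_gap: 0.2
finger_force: 0.0
```

```bash
python3 - <<'E'
from h import *
print({k:np.round(v,2) for k,v in read_state().items() if k in("clock","eef_pos","finger_gap","wrist_force")})
a=camera("top");b=(345,150,500,235)
cv2.imwrite("pics/top4.png",cv2.resize(cv2.cvtColor(a,cv2.COLOR_RGB2BGR)[150:235,345:500],None,fx=5,fy=5,interpolation=cv2.INTER_CUBIC))
for c,s in blobs(a,*b): print(c,s[:4],plane("top",*c,150).round(1))
ex=np.array([.923,-.384]);print("expect T",np.array([558.8,-24.7])+57.5*ex,"big",np.array([551.6,-189.4])-57.5*ex)
E
```

```text
{'clock': np.float64(5.83), 'eef_pos': array([524.67, 111.57, 315.47]), 'wrist_force': array([ 0.72, -1.08, -0.  ]), 'finger_gap': np.float64(0.19)}
[381.4 155.1] [27  1 21  9] [607.5 -42.4 150. ]
[447.5 179.2] [99 24 10  9] [ 568.7 -138.9  150. ]
[402.6 201.7] [54 48  9  7] [536.2 -71.2 150. ]
[468.5 225.9] [115  66  20  19] [ 498.8 -165.3  150. ]
expect T [611.8725 -46.78  ] big [ 498.5275 -167.32  ]
```

View pics/top4.png

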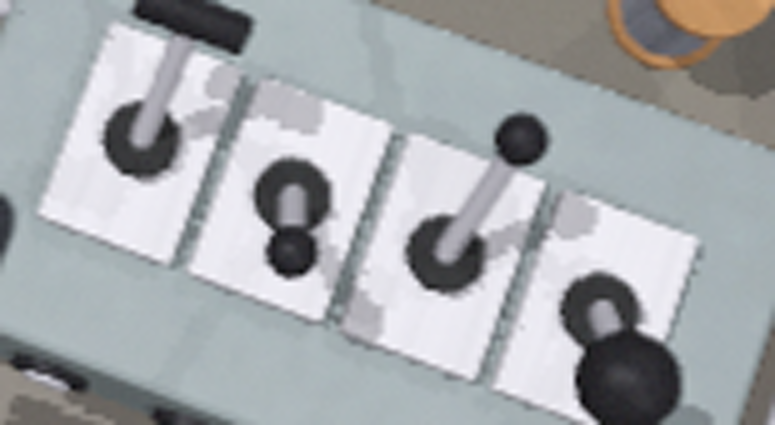

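The crop shows the crossbar leaning fully away at about (194,22) and the big ball leaning to the robot at (628,380). The small balls are where they were. The mask clipped the crossbar, so I measure it again with a looser mask.

```bash
python3 - <<'E'
from h import *
a=camera("top")
for c,s in blobs(a,345,140,500,240,65): print("top",c,s[2:],plane("top",*c,150).round(1))
o=cv2.cvtColor(cv2.imread("pics/top0.png"),cv2.COLOR_BGR2RGB)
for c,s in blobs(o,345,140,500,240,65): print("old",c,s[2:],plane("top",*c,150).round(1))
E
```

```text
top [383.1 153.1] [ 23  15 161] [610.5 -45.1 150. ]
top [372.3 179. ] [14 13 98] [571.2 -27.6 150. ]
top [448.7 177.7] [10 10 69] [ 570.9 -140.8  150. ]
top [402.8 193.1] [ 14  22 152] [549. -72. 150.]
top [346.3 194.8] [ 4  5 13] [548.   11.7 150. ]
top [432.8 201.7] [ 14  14 103] [ 535.4 -115.5  150. ]
top [468.6 222.3] [ 24  30 396] [ 504.1 -165.8  150. ]
top [349.5 222.1] [ 6  3 14] [507.2   7.9 150. ]
top [357.9 225.1] [ 8  5 18] [502.6  -4.3 150. ]
top [377.5 233.1] [ 6  3 14] [490.4 -32.7 150. ]
top [386.9 236.3] [ 8  5 19] [485.5 -46.2 150. ]
old [371.4 183.2] [ 23  24 267] [564.8 -26.1 150. ]
old [448.7 177.6] [10 10 76] [ 571.1 -140.8  150. ]
old [482.5 190.1] [ 20  19 313] [ 551.3 -189.1  150. ]
old [402.8 193. ] [ 15  22 162] [549.2 -72.  150. ]
old [432.8 201.7] [ 14  14 106] [ 535.4 -115.5  150. ]
old [463.7 213.3] [ 15  15 113] [ 517.4 -159.5  150. ]
old [349.5 222.1] [ 6  3 14] [507.2   7.9 150. ]
old [358.3 225.1] [ 9  5 23] [502.6  -4.9 150. ]
old [377.6 232.9] [ 6  4 16] [490.7 -32.8 150. ]
old [386.8 236.1] [ 8  5 21] [485.8 -46.1 150. ]
```

The crossbar leans 28.0 mm past its hinge, against 28.75 mm nominal, and the stop was felt. The small balls are within 0.2 mm of where they started. I hand the job in.

```bash
python3 -c "
from cell import *
print(sign_off())"
```

```text
the job is handed in; nothing more can be done
None
```

The grinder toggle was thrown fully to the robot's side (off), then the stitcher toggle fully away (on), each to its hard stop; the small-ball toggles did not move, and the job was handed in at about 6 s with no verdict returned.

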